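# Clip the display-case key onto its snap hook

## Robot

A 6-joint arm with a two-finger parallel gripper is mounted at the origin on the work surface. World frame = base frame: x ahead of the robot, y to its left, z up, the work surface at z = 0. Lengths are in m, angles in rad, forces in N, time in s.
With the tool pointing down it reaches from about 0.225 to 0.875 m from the base axis. Payload 3.4 kg.
Tool frame: the origin (TCP) lies at the very end of the fingers, on their centre line; the grasp point (between the pads) lies behind it (manip.grasp_offset is the z of the grasp point in the tool frame, in m); z points along the fingers, y is the line along which they close (so a half turn about z gives the same grasp; the last joint's range is limited). The gripper opens to 85 mm and grips with 20 to 120 N. Pads are 22 mm wide; open, the fingers measure 114 mm over their backs; the gripper's body (76 mm by 85 mm) begins 54 mm behind the grasp point. The pads swing forward as they close: fully open they stand 13 mm farther back than shut.
Start: joints at [1.14, 0.276, 1.505, -0, 1.361, -0.121], TCP at [0.175, 0.548, 0.231] pointing down, gripper open.
Joint ranges: [-2.89, 2.89], [-0.75, 2.08], [0.22, 2.7], [-1.18, 4.32], [0.11, 2.71], [-2.7, 2.7]. Speed limits (rad/s): [2.57, 2.57, 3.14, 3.14, 3.14, 3.14].

## Interface

Orientations are given as a unit quaternion [w, x, y, z].
In Python, from rig import manip gives the robot as it stands.
- The arm moves only by the shell command python3 -m pendant 'ROWS' [FORCE]. ROWS is JSON, a list of rows, each an object of numbers: "dx", "dy", "dz": the shift along the tool's x, y, z in m; "rx", "ry", "rz": the turn, a rotation vector about the tool's x, y, z in degrees; "hand": the finger opening in m, from 0 to 0.0854. In form: [{"dx": .., "dy": .., "dz": .., "rx": .., "ry": .., "rz": .., "hand": ..}, ...]. A call has 1 to 12 rows; each row shifts and turns the commanded pose from where the row before left it, along the tool's axes as they then stand; what a row does not reach is not made up. A row lasts 1/12 s, in which the tool goes at most 41.7 mm and 7.16 degrees, less where a joint would pass 70% of its speed; a pose out of reach is approached as far as the arm can. A call is refused whole if a number of a shift passes 0.0417 or a number of a turn 7.16, either way. A call with a gripper value outside its range is refused whole. The fingers move at their own pace and stop on an object; FORCE is the grip in N (left out, the last holds). Time passes only in rows, so rows that do not move let the fingers close. It gives the time, the measured TCP pose, the force, the opening and the grip force at its end, in the units of the state.
- manip.get_state(): the state, without advancing time (a new reading comes with each control period).
- manip.get_image(name): name is "side" or "top"; returns a dict with "frame" (400x640x3 uint8, red, green, blue), "fx", "fy", "cx", "cy" (pixels), "position" and "attitude" of the camera in the world. Camera axes: x right, y up, looking along -z (the intrinsics and any distortion apply to the point x, -y, -z); pixel columns grow to the right and rows downward; lengths in m; the calibration is good to about 2 mm. A picture is of the moment at which its call begins. There is no depth.
- manip.sign_off(): hands the job in; it is judged then, once.
The state is a dict: "clock": time; "qpos": joint angles; "qd": joint speeds; "effort": joint torques, N m; "position": TCP position; "ee_rot": TCP orientation; "contact_force": force on the tool from outside, world axes, zero at the start; "moment": the same for the moment, N m; "width": finger opening in m; "gripper_force": force on a finger pad.
Only numpy, scipy, OpenCV 4.12 (cv2) and the standard library are available. Lean on these libraries where they do the work, as an engineer would, in place of code of your own. Each camera call takes 0.05 s, during which the arm holds its last target. There are 200 camera calls.

## Task

Pick up the red key fob from the bench and clip it onto the steel snap hook on the stand: push the fob's eye down over the hook's nose and against the sprung brass gate until it passes inside and the gate snaps shut behind it, then let go so that the key hangs freely on the hook. Push gently (the gate needs about 6 N; stay below 10 N) and do not ram the eye into the bottom of the hook; move the gate with the eye only (keep the gripper off the hook and stand), and leave the watch, the bushing and the screwdriver where they are.

Things in the scene. Friction and masses are not known exactly. Their poses are not given: they have to be found in the camera images.
- fob: Display-case key, flat and loose on the bench, 55 to 100 g. Origin: underside centre of its red plastic grip, 44 (x) by 20 (y) by 16 (z) mm; x points along the key to the eye, z up. At +x a short neck and a steel ring, the eye; at -x a flat steel blade, to x = -54 mm. Take the red grip across y from above, with about 90 N: the push on the eye tends to tip it in the fingers
- eye (a point): Centre of the fob's eye, 42 mm ahead (+x) of the fob's origin, 8 mm above its underside. The hole is 16 mm across, the ring's wire 5 mm thick, 26 mm over all; the hole's axis is the fob's z
- stand: Fixed steel stand. Origin: underside centre of its foot, 150 (x) by 90 (y) by 12 (z) mm. Post (14 mm) at x = 55, 312 mm tall; a blue bracket on it carries the snap hook, a J of 6 mm steel bar in the plane y = 0: shank down at x = -6, round bend, upturned nose at x = -40 mm, open above. The bracket's height is not measured: nose tip 165 to 225 mm above the foot's underside, to be felt for
- nose_foot (a point): Point on top of the stand's foot (12 mm up) straight below the nose's axis, stand's axes. Key level, x along the stand's +x, nose in the hole: the ring's far side meets the gate with the eye about level with the nose tip, and slips off the gate's end 14 to 26 mm lower (less deep if the ring's far side is near the nose); the hook's rigid bottom comes only 2 to 9 mm after that
- bend_foot (a point): Point on top of the stand's foot straight below the lowest point of the hook's bend, 17 mm from nose_foot along the stand's +x; stand's axes. The bend's lowest point (bar's axis) lies 36 mm below the nose tip; the released key swings down and hangs there
- gate (a joint): Angle of the sprung brass gate, a 5 mm rod from the shank to the nose's inner side, about 4 mm below the nose tip: 0 rad shut, growing as its free end swings down into the hook (only that way), at most 1.1. Pushing the eye in takes about 2 N at first, then up to 4 to 6 N; when the ring has passed the force drops suddenly and the gate snaps back to 0
- watch: steel wristwatch with a black dial, case 42 mm across and 11 mm thick, 140 mm long with its bracelet (along x), lying on the bench: a bystander. Origin: centre of the case's underside
- bushing: stepped brass bushing, 30 mm across at its foot and 22 mm high, standing on the bench: a bystander. Origin: centre of its underside
- screwdriver: small green-handled screwdriver, 150 mm long, lying on the bench: a bystander. Origin: underside, mid-length, x along its length to the tip
Things that resemble listed ones, but are neither listed nor needed, are in the scene too. What is shaped like the fob but black or turquoise is not meant.

How it is judged:
By the outcome, as a careful person would: the job done as asked, in the order asked, and still so for the second after the job is handed in, with the robot touching nothing.
It also fails if it takes over 64 s, if anything falls off the work surface, if the arm or the gripper's body presses on something with over 40 N, if the wrist force passes 120 N, or if a joint passes its speed limit or range.

## Working session

There is one attempt and no reset: what is moved stays moved. The work goes in short steps, Python scripts to look and compute and a shell command to move; the robot and the scene stay as the last step left them, time stands still between calls to the robot, and variables do not carry over. Pictures are saved under pics/ and viewed, at most 10 in all, crops included, and the job is handed in when it is done.

```bash
ls; mkdir -p pics
python3 - <<'E'
from rig import manip
import cv2,json
s=manip.get_state();print(s, manip.grasp_offset)
for n in("top","side"):
    d=manip.get_image(n);cv2.imwrite(f"pics/{n}0.png",d["frame"][:,:,::-1]);d.pop("frame");print(n,d)
E
```

```text
pics
{'clock': 0.0, 'qpos': array([ 1.14001619e+00,  2.76566557e-01,  1.50615105e+00,  1.31990777e-05,
        1.36070557e+00, -1.20985024e-01]), 'qd': array([-1.14363384e-03, -2.11331450e-03, -1.35693993e-05, -3.02623993e-05,
        3.90201365e-05,  9.17561002e-04]), 'effort': array([-2.43928853e-04, -4.16773152e+01, -2.45808667e+01,  2.22140829e-04,
        1.06231787e-02,  6.18913901e-06]), 'position': array([0.17506098, 0.54713413, 0.2304488 ]), 'ee_rot': array([-2.55522797e-04,  1.54280185e-01,  9.88026714e-01, -8.78892710e-04]), 'contact_force': array([ 0.53326125, -0.63776434,  0.55626337]), 'moment': array([ 0.04715202, -0.05420372,  0.02796472]), 'gripper_force': 0.0, 'width': 0.08546175175259418} -0.0187
top {'fx': 381.4593773422812, 'fy': 381.4593773422812, 'cx': 317.151511395637, 'cy': 195.28712702802673, 'position': array([ 0.47733995, -0.0137523 ,  0.86376755]), 'attitude': array([-0.70140358, -0.01321529,  0.0245397 ,  0.71221919])}
side {'fx': 384.83251612311136, 'fy': 384.83251612311136, 'cx': 318.72469758073044, 'cy': 207.11108853519738, 'position': array([ 0.09649298, -0.44709442,  0.50451317]), 'attitude': array([ 0.82190833,  0.44118556, -0.17481189, -0.31505999])}
```

View pics/top0.png

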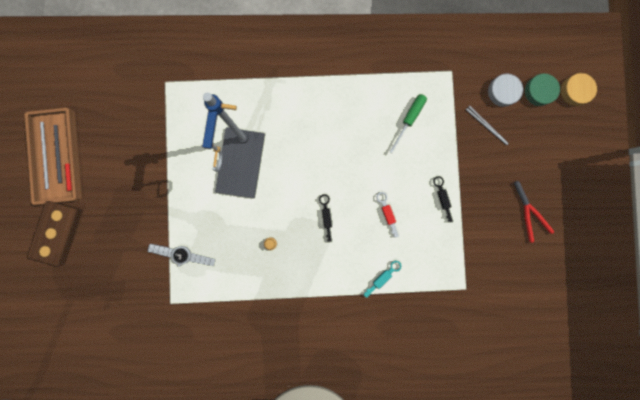

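View pics/side0.png

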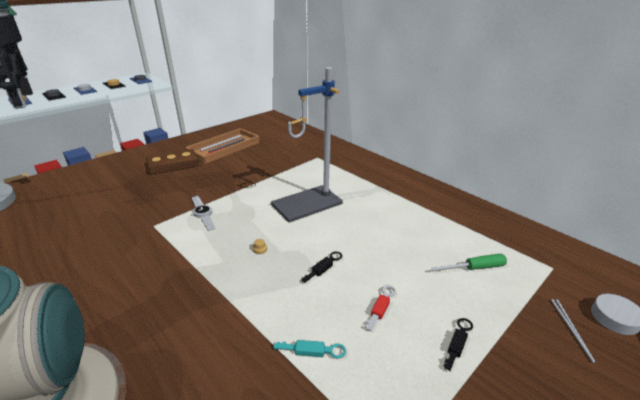

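The top view shows the red fob with its grip at about (389,215), eye at (380,198) and blade at (394,234). The stand foot is at (240,163), and the hook is near (217,155). The side view shows the hook at (297,128), the post at (327,130), the foot at (307,203) and the fob at (380,308).

```bash
cat > h.py <<'E'
import numpy as np,cv2
from scipy.spatial.transform import Rotation as R
from rig import manip
def rot(q): return R.from_quat(np.array(q)[[1,2,3,0]])
def grab(n,save=None):
    d=manip.get_image(n)
    if save: cv2.imwrite(f"pics/{save}.png",d["frame"][:,:,::-1])
    return d
def ray(d,uv):
    u,v=uv; r=rot(d["attitude"]).apply([(u-d["cx"])/d["fx"],-(v-d["cy"])/d["fy"],-1.]); return np.array(d["position"]),r/np.linalg.norm(r)
def plane(d,uv,z):
    p,r=ray(d,uv); return p+r*(z-p[2])/r[2]
def tri(d1,a,d2,b):
    p,r=ray(d1,a);q,s=ray(d2,b)
    t=np.linalg.lstsq(np.c_[r,-s],q-p,rcond=None)[0]; A=p+r*t[0];B=q+s*t[1]; return (A+B)/2,np.linalg.norm(A-B)
def proj(d,P):
    c=rot(d["attitude"]).inv().apply(np.array(P)-d["position"]); return d["cx"]-d["fx"]*c[0]/c[2],d["cy"]+d["fy"]*c[1]/c[2]
E
cat > m.py <<'E'
from h import *
T=grab("top");S=grab("side")
def red(d,box):
    h=cv2.cvtColor(d["frame"],cv2.COLOR_RGB2HSV);m=cv2.inRange(h,(0,140,80),(8,255,255))|cv2.inRange(h,(172,140,80),(180,255,255))
    k=np.zeros_like(m);x0,y0,x1,y1=box;k[y0:y1,x0:x1]=255
    return m&k
for n,d,b in(("T",T,(350,170,430,260)),("S",S,(340,270,420,345))):
    m=red(d,b);c=max(cv2.findContours(m,0,1)[0],key=cv2.contourArea);r=cv2.minAreaRect(c);M=cv2.moments(c)
    u=(M["m10"]/M["m00"],M["m01"]/M["m00"]);print(n,u,r,cv2.contourArea(c));d["u"]=u
    if n=="T":print([plane(d,p,.016).round(4) for p in cv2.boxPoints(r)])
print("fob tri",tri(T,T["u"],S,S["u"]),plane(T,T["u"],.014),plane(S,S["u"],.012))
# foot
g=T["frame"].astype(int);m=((g.max(2)<95)&(g.max(2)-g.min(2)<20)).astype(np.uint8)*255
k=np.zeros_like(m);k[120:205,205:275]=255;m&=k
m=cv2.morphologyEx(m,cv2.MORPH_OPEN,np.ones((5,5)))
c=max(cv2.findContours(m,0,1)[0],key=cv2.contourArea);r=cv2.minAreaRect(c);print("foot",r)
print([ (p.round(1),plane(T,p,.012).round(4)) for p in cv2.boxPoints(r)])
a=cv2.resize(T["frame"][80:210,180:290],None,fx=5,fy=5,interpolation=2)[:600]
b=cv2.resize(S["frame"][60:220,260:360],None,fx=3.75,fy=3.75,interpolation=2)
b=np.vstack([b,np.zeros((max(0,600-len(b)),b.shape[1],3),np.uint8)])[:600]
cv2.imwrite("pics/stand.png",np.hstack([a[:, :425],b])[:,:,::-1])
E
python3 m.py
```

```text
T (388.30591630591624, 214.4300144300144) ((388.3150634765625, 214.5068359375), (17.79025650024414, 7.7247161865234375), 69.44395446777344) 115.5
[array([ 0.4931, -0.1708,  0.016 ]), array([ 0.4989, -0.1871,  0.016 ]), array([ 0.4616, -0.2001,  0.016 ]), array([ 0.4559, -0.1838,  0.016 ])]
S (380.43534136546185, 305.5012048192771) ((380.2000427246094, 305.60003662109375), (11.62755298614502, 22.360679626464844), 26.56505012512207) 207.5
fob tri (array([ 0.47802944, -0.18679013,  0.01211544]), np.float64(0.0015021205912527833)) [ 0.4775198  -0.18584519  0.014     ] [ 0.47871337 -0.18721241  0.012     ]
foot ((227.54981994628906, 176.81329345703125), (17.45664405822754, 32.7231559753418), 14.931416511535645)
[(array([214.9, 190.4], dtype=float32), array([0.5371, 0.1999, 0.012 ])), (array([223.3, 158.8], dtype=float32), array([0.6078, 0.181 , 0.012 ])), (array([240.2, 163.3], dtype=float32), array([0.5972, 0.1434, 0.012 ])), (array([231.8, 194.9], dtype=float32), array([0.5265, 0.1625, 0.012 ]))]
```

View pics/stand.png

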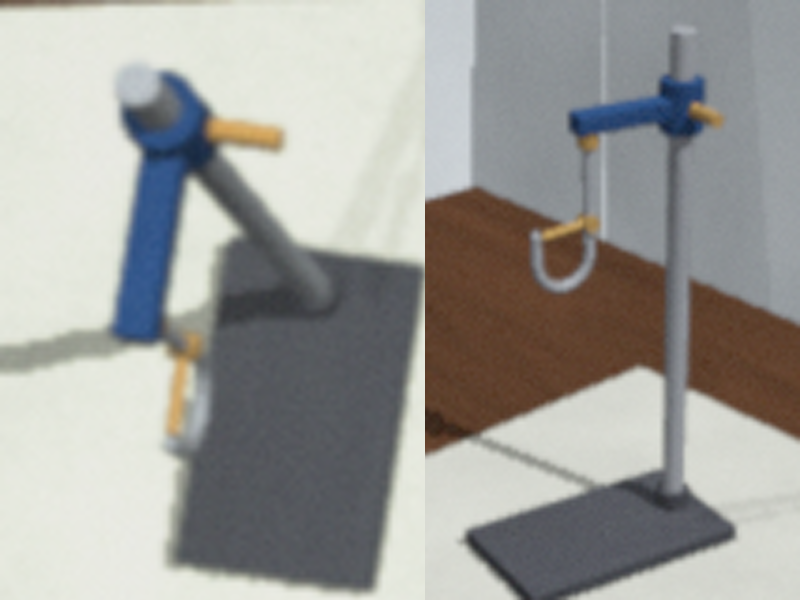

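The crop shows the nose tip at top pixel (214.4,167) and side pixel (289.6,122.4). The gate runs from the shank to the nose, the bend bottom is at side pixel (296.5,137), and the post's top centre is at about top pixel (207.4,97).

```bash
cat > m2.py <<'E'
from h import *
T=grab("top");S=grab("side")
print("nose",tri(T,(214.4,167.2),S,(289.8,122.6)))
c=[plane(T,p,.012) for p in((224.4,128),(264.4,133.2),(255,197.6),(214,193))]
print(np.round(c,4),[np.linalg.norm(c[i]-c[(i+1)%4]).round(4) for i in range(4)])
o=np.mean(c,0);x=(c[0]+c[1]-c[2]-c[3]);yaw=np.arctan2(x[1],x[0]);y2=(c[0]+c[3]-c[1]-c[2]);
print("centre",o,"yaw",np.degrees(yaw),np.degrees(np.arctan2(y2[1],y2[0]))-90)
ex=np.array([np.cos(yaw),np.sin(yaw),0]);nf=o-.04*ex;print("nosefoot",nf)
pt=plane(T,(207.4,97),.312);print("post top",pt,o+.055*ex)
print("posttop tri",tri(T,(207.4,97),S,(260+(684-425)/3.75,60+30/3.75)))
print("nose h by top ray at xy", [ (h,plane(T,(214.4,167.2),h).round(4)) for h in(.16,.18,.2,.22)])
# side ray meets vertical plane y=0 of stand
p,r=ray(S,(289.8,122.6));n=np.array([-ex[1],ex[0],0]);t=((o-p)@n)/(r@n);print("side ray on stand plane",p+r*t,"x in stand",(p+r*t-o)@ex)
# fob parts
h=cv2.cvtColor(T["frame"],cv2.COLOR_RGB2HSV)
a=cv2.resize(T["frame"][180:250,350:430],None,fx=5,fy=5,interpolation=2)
b=cv2.resize(S["frame"][275:345,345:425],None,fx=5,fy=5,interpolation=2)
cv2.imwrite("pics/fob.png",np.hstack([a,b])[:,:,::-1])
E
python3 m2.py
```

```text
nose (array([0.56232007, 0.1499999 , 0.21475064]), np.float64(0.0003933022834224414))
[[0.6774 0.1785 0.012 ]
 [0.6645 0.0888 0.012 ]
 [0.5197 0.1109 0.012 ]
 [0.5313 0.202  0.012 ]] [np.float64(0.0906), np.float64(0.1465), np.float64(0.0918), np.float64(0.148)]
centre [0.59821079 0.14503614 0.012     ] yaw -8.909983220899253 -7.734656224227464
nosefoot [0.55869348 0.15123144 0.012     ]
post top [0.65307201 0.13540752 0.312     ] [0.6525471 0.1365176 0.012    ]
posttop tri (array([0.65395204, 0.13473142, 0.31178707]), np.float64(0.0021861890958464005))
nose h by top ray at xy [(0.16, array([0.5697, 0.1637, 0.16  ])), (0.18, array([0.567 , 0.1586, 0.18  ])), (0.2, array([0.5644, 0.1536, 0.2   ])), (0.22, array([0.5618, 0.1485, 0.22  ]))]
side ray on stand plane [0.56255893 0.15062544 0.2145187 ] x in stand -0.0360873342996953
```

View pics/fob.png

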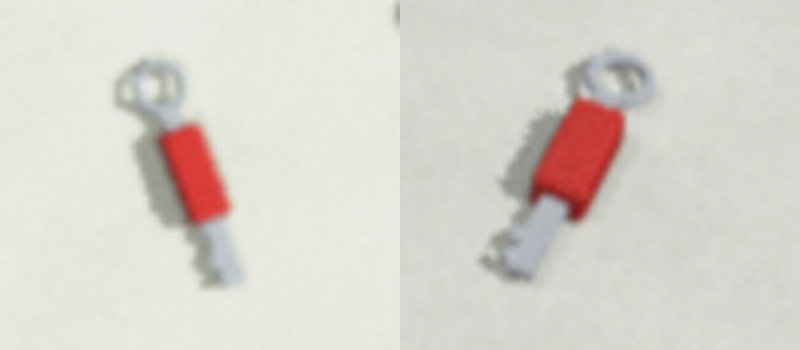

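The fob crop shows the ring centre at top pixel (381.8,197.2) and side pixel (388.6,290.8). The blade end is at top pixel (396.4,236) and the grip centre at about (389,214.8).

```bash
cat > go.py <<'E'
import sys
from h import *
# togo: x y z toolx_yaw_deg(world) -> shift in present tool axes
def togo(x,y,z,yaw):
    s=manip.get_state();r=rot(s["ee_rot"]);m=r.as_matrix();cur=np.degrees(np.arctan2(m[1,0],m[0,0]))
    w=np.degrees((rot(s["ee_rot"]).inv()*R.from_matrix(np.c_[[np.cos(np.radians(yaw)),np.sin(np.radians(yaw)),0],[np.sin(np.radians(yaw)),-np.cos(np.radians(yaw)),0],[0,0,-1]])).as_rotvec())
    print("t",s["clock"],"pos",s["position"].round(4),"toolx yaw",cur.round(2),"F",s["contact_force"].round(2),"w",round(s["width"],4),"grip",round(s["gripper_force"],1))
    print("shift tool mm",(r.inv().apply(np.array([x,y,z])-s["position"])*1e3).round(1),"turn deg",w.round(1),"mm after turn",(R.from_matrix(r.as_matrix()@R.from_rotvec(np.radians(w)).as_matrix()).inv().apply(np.array([x,y,z])-s["position"])*1e3).round(1),"q6",s["qpos"][5].round(2))
if __name__=="__main__": togo(*map(float,sys.argv[1:5]))
E
python3 - <<'E'
from h import *
T=grab("top");S=grab("side")
e,g=tri(T,(381.8,197.2),S,(388.6,290.8));print("eye",e,g)
E_=plane(T,(381.8,197.2),.008);B=plane(T,(396.4,236),.008);G=plane(T,(388.6,214.5),.0145)
d=E_-B;print(E_,B,np.linalg.norm(d),"yaw",np.degrees(np.arctan2(d[1],d[0])),"origin",E_-.042*d/np.linalg.norm(d),B+.054*d/np.linalg.norm(d),G)
E
python3 go.py 0.477 -0.187 0.12 198
```

```text
eye [ 0.51675284 -0.17336927  0.01005839] 0.0010338650591225627
[ 0.51649827 -0.17336175  0.008     ] [ 0.42896405 -0.20401261  0.008     ] 0.09274542920478915 yaw 19.298142854581076 origin [ 0.47685818 -0.18724207  0.008     ] [ 0.47992988 -0.18616649  0.008     ] [ 0.47735353 -0.18639774  0.0145    ]
t 0.4 pos [0.1753 0.5476 0.2312] toolx yaw 162.25 F [0.61 0.12 0.34] w 0.0857 grip 0.0
shift tool mm [-511.3 -607.6  111.3] turn deg [ -0.   -0.  -35.7] mm after turn [ -60.  -791.9  111.2] q6 -0.12
```

```bash
python3 -m pendant '[{"rz":-7},{"rz":-7},{"rz":-7},{"rz":-7},{"rz":-7},{"rz":-2,"dy":-0.03},{"dy":-0.036,"dx":-0.003},{"dy":-0.036,"dx":-0.003},{"dy":-0.036,"dx":-0.003},{"dy":-0.036,"dx":-0.003},{"dy":-0.036,"dx":-0.003},{"dy":-0.036,"dx":-0.003}]'
python3 -m pendant '[{"dy":-0.036,"dx":-0.003},{"dy":-0.036,"dx":-0.003},{"dy":-0.036,"dx":-0.003},{"dy":-0.036,"dx":-0.003},{"dy":-0.036,"dx":-0.003},{"dy":-0.036,"dx":-0.003},{"dy":-0.036,"dx":-0.003},{"dy":-0.036,"dx":-0.003},{"dy":-0.036,"dx":-0.003},{"dy":-0.036,"dx":-0.003},{"dy":-0.036,"dx":-0.003},{"dy":-0.036,"dx":-0.003}]'; python3 go.py 0.4775 -0.1867 0.12 199.2
```

```text
t 0.4 pos [0.1753 0.5476 0.2312] toolx yaw 162.25 F [0.61 0.12 0.34] w 0.0857 grip 0.0
shift tool mm [-511.7 -607.2  111.3] turn deg [ -0.   -0.  -36.9] mm after turn [ -43.9 -792.8  111.2] q6 -0.12invalid input
invalid input
```

```bash
python3 -m pendant '[{"dx":0,"dy":0,"dz":0,"rx":0,"ry":0,"rz":-7,"hand":0.085}]'; echo; python3 -m pendant '[{"rz":-7,"hand":0.085}]'
```

```text
clock: 0.48
position: [0.1753, 0.5476, 0.2313]
ee_rot: [0.0, 0.093, 0.996, -0.0]
contact_force: [-0.0, -0.7, -0.7]
width: 0.0849
gripper_force: 0.0
invalid input
```

```bash
python3 -m pendant '[{"dx":0,"dy":0,"dz":0,"rx":0,"ry":0,"rz":-7,"hand":0.085},{"dx":0,"dy":0,"dz":0,"rx":0,"ry":0,"rz":-7,"hand":0.085},{"dx":0,"dy":0,"dz":0,"rx":0,"ry":0,"rz":-7,"hand":0.085},{"dx":0,"dy":0,"dz":0,"rx":0,"ry":0,"rz":-7,"hand":0.085},{"dx":0,"dy":-0.02,"dz":0,"rx":0,"ry":0,"rz":-2,"hand":0.085},{"dx":-0.002,"dy":-0.036,"dz":0,"rx":0,"ry":0,"rz":0,"hand":0.085},{"dx":-0.002,"dy":-0.036,"dz":0,"rx":0,"ry":0,"rz":0,"hand":0.085},{"dx":-0.002,"dy":-0.036,"dz":0,"rx":0,"ry":0,"rz":0,"hand":0.085},{"dx":-0.002,"dy":-0.036,"dz":0,"rx":0,"ry":0,"rz":0,"hand":0.085},{"dx":-0.002,"dy":-0.036,"dz":0,"rx":0,"ry":0,"rz":0,"hand":0.085},{"dx":-0.002,"dy":-0.036,"dz":0,"rx":0,"ry":0,"rz":0,"hand":0.085},{"dx":-0.002,"dy":-0.036,"dz":0,"rx":0,"ry":0,"rz":0,"hand":0.085}]'
python3 -m pendant '[{"dx":-0.002,"dy":-0.036,"dz":0,"rx":0,"ry":0,"rz":0,"hand":0.085},{"dx":-0.002,"dy":-0.036,"dz":0,"rx":0,"ry":0,"rz":0,"hand":0.085},{"dx":-0.002,"dy":-0.036,"dz":0,"rx":0,"ry":0,"rz":0,"hand":0.085},{"dx":-0.002,"dy":-0.036,"dz":0,"rx":0,"ry":0,"rz":0,"hand":0.085},{"dx":-0.002,"dy":-0.036,"dz":0,"rx":0,"ry":0,"rz":0,"hand":0.085},{"dx":-0.002,"dy":-0.036,"dz":0,"rx":0,"ry":0,"rz":0,"hand":0.085},{"dx":-0.002,"dy":-0.036,"dz":0,"rx":0,"ry":0,"rz":0,"hand":0.085},{"dx":-0.002,"dy":-0.036,"dz":0,"rx":0,"ry":0,"rz":0,"hand":0.085},{"dx":-0.002,"dy":-0.036,"dz":0,"rx":0,"ry":0,"rz":0,"hand":0.085},{"dx":-0.002,"dy":-0.036,"dz":0,"rx":0,"ry":0,"rz":0,"hand":0.085},{"dx":-0.002,"dy":-0.036,"dz":0,"rx":0,"ry":0,"rz":0,"hand":0.085},{"dx":-0.002,"dy":-0.036,"dz":0,"rx":0,"ry":0,"rz":0,"hand":0.085}]'; python3 go.py 0.4775 -0.1867 0.12 199.2
```

```text
clock: 1.48
position: [0.2777, 0.2937, 0.2315]
ee_rot: [0.0, -0.168, 0.986, 0.0]
contact_force: [1.0, 0.4, 0.3]
width: 0.0849
gripper_force: 0.0
clock: 2.48
position: [0.443, -0.1066, 0.2315]
ee_rot: [0.0, -0.167, 0.986, -0.0]
contact_force: [0.5, 1.0, 0.6]
width: 0.0849
gripper_force: 0.0
t 2.4833 pos [ 0.443  -0.1066  0.2315] toolx yaw -160.79 F [0.5  0.95 0.57] w 0.0849 grip 0.0
shift tool mm [ -6.2 -87.  111.5] turn deg [-0.  0.  0.] mm after turn [ -6.3 -87.  111.5] q6 -2.3
```

```bash
python3 -m pendant '[{"dx":-0.002,"dy":-0.029,"dz":0.02,"rx":0,"ry":0,"rz":0,"hand":0.05},{"dx":-0.002,"dy":-0.029,"dz":0.02,"rx":0,"ry":0,"rz":0,"hand":0.05},{"dx":-0.002,"dy":-0.029,"dz":0.02,"rx":0,"ry":0,"rz":0,"hand":0.05},{"dx":0,"dy":0,"dz":0.03,"rx":0,"ry":0,"rz":0,"hand":0.05},{"dx":0,"dy":0,"dz":0.03,"rx":0,"ry":0,"rz":0,"hand":0.05},{"dx":0,"dy":0,"dz":0.03,"rx":0,"ry":0,"rz":0,"hand":0.05},{"dx":0,"dy":0,"dz":0.03,"rx":0,"ry":0,"rz":0,"hand":0.05},{"dx":0,"dy":0,"dz":0,"rx":0,"ry":0,"rz":0,"hand":0.05},{"dx":0,"dy":0,"dz":0,"rx":0,"ry":0,"rz":0,"hand":0.05}]'; python3 go.py 0.4775 -0.1867 0.003 199.2
python3 - <<'E'
from h import *
T=grab("top");S=grab("side")
a=cv2.resize(T["frame"][175:255,345:435],None,fx=4,fy=4,interpolation=2)
b=cv2.resize(S["frame"][230:350,325:435],None,fx=4,fy=4,interpolation=2)[:480]
a=np.vstack([a,np.zeros((480-len(a),a.shape[1],3),np.uint8)])
cv2.imwrite("pics/pre.png",np.hstack([a,b])[:,:,::-1])
E
```

```text
clock: 3.23
position: [0.476, -0.1843, 0.0504]
ee_rot: [-0.001, -0.167, 0.986, 0.001]
contact_force: [0.4, 0.4, 1.7]
width: 0.0503
gripper_force: 0.0
t 3.2333 pos [ 0.476  -0.1843  0.0504] toolx yaw -160.75 F [0.44 0.4  1.71] w 0.0503 grip 0.0
shift tool mm [-0.7 -2.8 47.4] turn deg [ 0.2 -0.1  0. ] mm after turn [-0.6 -2.7 47.4] q6 -2.41
```

View pics/pre.png

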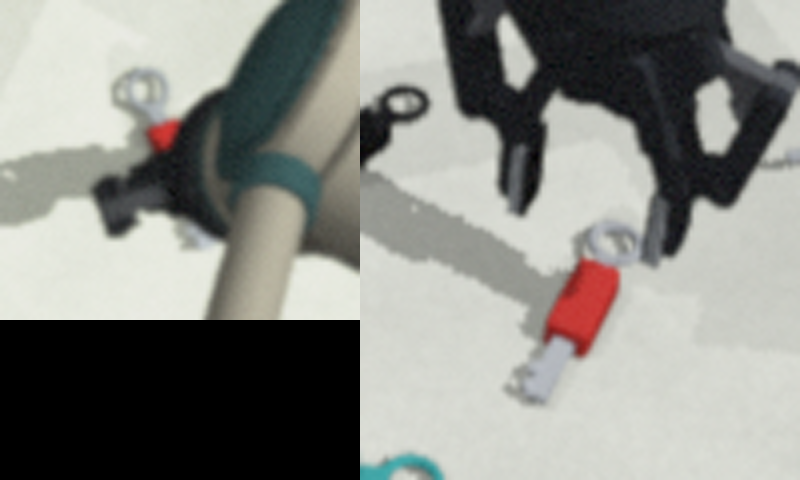

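The view shows the fingers straddling the fob with the grip between them and the jaws parallel to it. I'm going down.

```bash
python3 -m pendant '[{"dx":-0.001,"dy":-0.003,"dz":0.015,"rx":0,"ry":0,"rz":0,"hand":0.05},{"dx":0,"dy":0,"dz":0.015,"rx":0,"ry":0,"rz":0,"hand":0.05},{"dx":0,"dy":0,"dz":0.010,"rx":0,"ry":0,"rz":0,"hand":0.05},{"dx":0,"dy":0,"dz":0.004,"rx":0,"ry":0,"rz":0,"hand":0.05},{"dx":0,"dy":0,"dz":0,"rx":0,"ry":0,"rz":0,"hand":0.05},{"dx":0,"dy":0,"dz":0,"rx":0,"ry":0,"rz":0,"hand":0.05}]' 90; python3 go.py 0.4775 -0.1867 0.003 199.2
```

```text
clock: 3.83
position: [0.4795, -0.1876, 0.0081]
ee_rot: [0.001, -0.167, 0.986, -0.0]
contact_force: [1.1, -0.3, -0.5]
width: 0.05
gripper_force: 0.0
t 3.8333 pos [ 0.4795 -0.1876  0.0081] toolx yaw -160.74 F [ 1.1  -0.33 -0.45] w 0.05 grip 0.0
shift tool mm [1.6 1.5 5.1] turn deg [-0.1  0.1  0.1] mm after turn [1.6 1.5 5.1] q6 -2.42
```

```bash
python3 -m pendant '[{"dx":0.001,"dy":0.001,"dz":0.005,"rx":0,"ry":0,"rz":0,"hand":0.05},{"dx":0,"dy":0,"dz":0,"rx":0,"ry":0,"rz":0,"hand":0.05},{"dx":0,"dy":0,"dz":0,"rx":0,"ry":0,"rz":0,"hand":0.03},{"dx":0,"dy":0,"dz":0,"rx":0,"ry":0,"rz":0,"hand":0.0},{"dx":0,"dy":0,"dz":0,"rx":0,"ry":0,"rz":0,"hand":0.0},{"dx":0,"dy":0,"dz":0,"rx":0,"ry":0,"rz":0,"hand":0.0},{"dx":0,"dy":0,"dz":0,"rx":0,"ry":0,"rz":0,"hand":0.0},{"dx":0,"dy":0,"dz":0,"rx":0,"ry":0,"rz":0,"hand":0.0},{"dx":0,"dy":0,"dz":0,"rx":0,"ry":0,"rz":0,"hand":0.0}]' 90; python3 go.py 0.4775 -0.1867 0.003 199.2
```

```text
clock: 4.58
position: [0.4778, -0.1868, 0.0028]
ee_rot: [0.0, -0.167, 0.986, -0.0]
contact_force: [-1.2, 0.4, 5.8]
width: 0.0175
gripper_force: 88.7
t 4.5833 pos [ 0.4778 -0.1868  0.0028] toolx yaw -160.75 F [-1.17  0.37  5.76] w 0.0175 grip 88.7
shift tool mm [ 0.3  0.2 -0.2] turn deg [-0.   0.   0.1] mm after turn [ 0.3  0.2 -0.2] q6 -2.42
```

```bash
python3 -m pendant '[{"dx":0,"dy":0,"dz":-0.02,"rx":0,"ry":0,"rz":0,"hand":0},{"dx":0,"dy":0,"dz":-0.035,"rx":0,"ry":0,"rz":0,"hand":0},{"dx":0,"dy":0,"dz":-0.035,"rx":0,"ry":0,"rz":0,"hand":0},{"dx":0,"dy":0,"dz":-0.035,"rx":0,"ry":0,"rz":6.9,"hand":0},{"dx":0,"dy":0,"dz":-0.035,"rx":0,"ry":0,"rz":6.9,"hand":0},{"dx":0,"dy":0,"dz":-0.035,"rx":0,"ry":0,"rz":6.9,"hand":0},{"dx":0,"dy":0,"dz":-0.035,"rx":0,"ry":0,"rz":6.9,"hand":0},{"dx":0,"dy":0,"dz":-0.02,"rx":0,"ry":0,"rz":0,"hand":0},{"dx":0,"dy":0,"dz":0,"rx":0,"ry":0,"rz":0,"hand":0},{"dx":0,"dy":0,"dz":0,"rx":0,"ry":0,"rz":0,"hand":0}]'; python3 go.py 0.4798 0.1624 0.255 171.7
python3 - <<'E'
from h import *
T=grab("top");S=grab("side")
s=manip.get_state();r=rot(s["ee_rot"]);e=s["position"]+r.apply([-.042,0,-.005])
for d,n in((T,"T"),(S,"S")): print(n,proj(d,e),proj(d,s["position"]))
u,v=map(int,proj(T,e));a=cv2.resize(T["frame"][v-50:v+50,u-50:u+50],None,fx=4,fy=4,interpolation=2)
u2,v2=map(int,proj(S,e));b=cv2.resize(S["frame"][v2-50:v2+50,u2-50:u2+50],None,fx=4,fy=4,interpolation=2);print(u,v,u2,v2,a.shape,b.shape)
cv2.imwrite("pics/held.png",np.hstack([a,b])[:,:,::-1])
E
```

```text
clock: 5.42
position: [0.478, -0.1869, 0.2531]
ee_rot: [0.001, 0.073, 0.997, -0.0]
contact_force: [-0.5, -1.0, -1.5]
width: 0.018
gripper_force: 88.1
t 5.4167 pos [ 0.478  -0.1869  0.2531] toolx yaw 171.67 F [-0.55 -1.01 -1.55] w 0.018 grip 88.1
shift tool mm [ 48.9 345.9  -2.3] turn deg [-0.   0.1 -0. ] mm after turn [ 48.7 345.9  -1.9] q6 -1.93
T (np.float64(422.06475860159924), np.float64(188.43067558009196)) (np.float64(418.201337069158), np.float64(214.42589642758446))
S (np.float64(419.07260470434323), np.float64(170.59715173794453)) (np.float64(396.29743889173244), np.float64(181.856085708024))
422 188 419 170 (400, 400, 3) (400, 400, 3)
```

View pics/held.png

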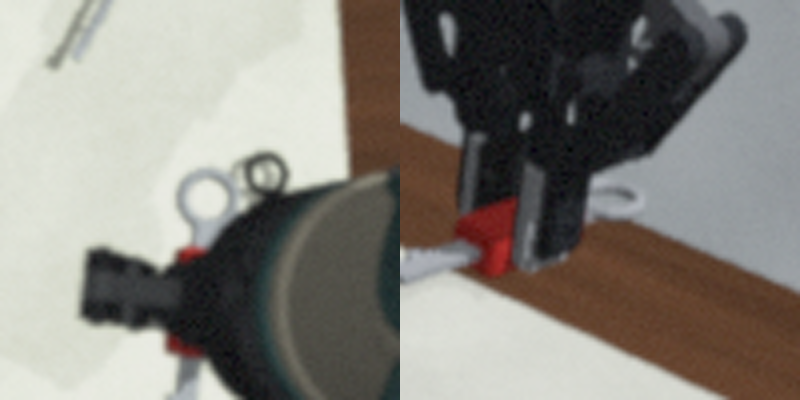

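The held view shows the key level in the fingers. The eye is at top pixel (423.8,188.0) and side pixel (422.8,170.8).

Run:
```python
from h import *
T=grab("top");S=grab("side");s=manip.get_state();r=rot(s["ee_rot"])
e,g=tri(T,(423.75,188),S,(422.75,170.75));print(e,g,"in tool mm",r.inv().apply(e-s["position"])*1e3)
```

```text
[ 0.51963769 -0.19590521  0.25612637] 0.0023652667834050544 in tool mm [-43.91097976  -3.3599075   -5.97395644]
```

```bash
python3 -m pendant '[{"dx":0.007,"dy":0.02,"dz":0,"rx":0,"ry":0,"rz":0,"hand":0},{"dx":0.007,"dy":0.036,"dz":0,"rx":0,"ry":0,"rz":0,"hand":0},{"dx":0.007,"dy":0.036,"dz":0,"rx":0,"ry":0,"rz":0,"hand":0},{"dx":0.007,"dy":0.036,"dz":0,"rx":0,"ry":0,"rz":0,"hand":0},{"dx":0.007,"dy":0.036,"dz":0,"rx":0,"ry":0,"rz":0,"hand":0},{"dx":0.007,"dy":0.036,"dz":0,"rx":0,"ry":0,"rz":0,"hand":0},{"dx":0.007,"dy":0.036,"dz":0,"rx":0,"ry":0,"rz":0,"hand":0},{"dx":0,"dy":0.036,"dz":0,"rx":0,"ry":0,"rz":0,"hand":0},{"dx":0,"dy":0.036,"dz":0,"rx":0,"ry":0,"rz":0,"hand":0},{"dx":0,"dy":0.036,"dz":0,"rx":0,"ry":0,"rz":0,"hand":0},{"dx":0,"dy":0,"dz":0,"rx":0,"ry":0,"rz":0,"hand":0},{"dx":0,"dy":0,"dz":0,"rx":0,"ry":0,"rz":0,"hand":0}]'; python3 go.py 0.5194 0.1566 0.245 171.7
```

```text
clock: 6.62
position: [0.4784, 0.1622, 0.2506]
ee_rot: [-0.002, 0.071, 0.997, -0.0]
contact_force: [-0.1, -1.1, -0.4]
width: 0.0175
gripper_force: 88.3
t 6.6167 pos [0.4784 0.1622 0.2506] toolx yaw 171.87 F [-0.11 -1.14 -0.42] w 0.0175 grip 88.3
shift tool mm [-41.4   0.2   5.5] turn deg [-0.1 -0.2  0.2] mm after turn [-41.4   0.4   5.6] q6 -1.24
```

```bash
python3 -m pendant '[{"dx":-0.014,"dy":0,"dz":0.005,"rx":0,"ry":0,"rz":0,"hand":0},{"dx":-0.014,"dy":0,"dz":0.005,"rx":0,"ry":0,"rz":0,"hand":0},{"dx":-0.013,"dy":0,"dz":0.005,"rx":0,"ry":0,"rz":0,"hand":0},{"dx":0,"dy":0,"dz":0,"rx":0,"ry":0,"rz":0,"hand":0},{"dx":0,"dy":0,"dz":0,"rx":0,"ry":0,"rz":0,"hand":0}]'; python3 go.py 0.5194 0.1566 0.245 171.7
python3 - <<'E'
from h import *
T=grab("top");S=grab("side")
s=manip.get_state();r=rot(s["ee_rot"]);e=s["position"]+r.apply([-.042,0,-.005])
for d,n in((T,"T"),(S,"S")): print(n,proj(d,e))
a=cv2.resize(T["frame"][120:200,175:255],None,fx=5,fy=5,interpolation=2)
b=cv2.resize(S["frame"][80:160,250:330],None,fx=5,fy=5,interpolation=2)
cv2.imwrite("pics/near.png",np.hstack([a,b])[:,:,::-1])
E
```

```text
clock: 7.03
position: [0.5204, 0.1534, 0.2362]
ee_rot: [-0.001, 0.074, 0.997, -0.0]
contact_force: [-0.4, 0.1, -0.2]
width: 0.0175
gripper_force: 88.3
t 7.0333 pos [0.5204 0.1534 0.2362] toolx yaw 171.5 F [-0.42  0.07 -0.2 ] w 0.0175 grip 88.3
shift tool mm [ 1.5  3.  -8.8] turn deg [-0.  -0.1 -0.2] mm after turn [ 1.5  3.  -8.8] q6 -1.26
T (np.float64(211.411549867271), np.float64(165.89240323549978))
S (np.float64(289.65958753177404), np.float64(110.09886757870328))
```

View pics/near.png

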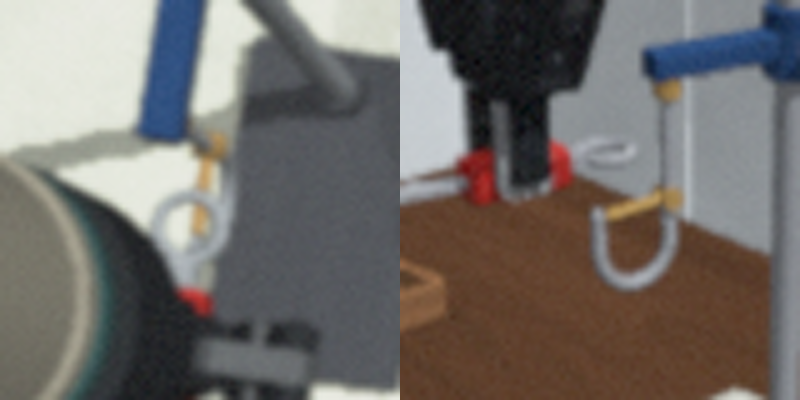

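The near view shows the eye at top pixel (212.6,165.2) and side pixel (291.6,110.2), just above the nose. The nose tip is at side pixel (290.2,122).

Run:
```python
from h import *
T=grab("top");S=grab("side");s=manip.get_state();r=rot(s["ee_rot"])
e,g=tri(T,(212.6,165.2),S,(291.6,110.2));print(e,g,"in tool mm",r.inv().apply(e-s["position"])*1e3, s["position"])
for us in((289.8,122.6),(290.2,122)):
  n,g=tri(T,(214.4,167.2),S,us);d=n-e;print(n,g,"eye->nose tool mm",r.inv().apply(d)*1e3)
```

```text
[0.56290333 0.14532695 0.24204316] 0.0018079030263909452 in tool mm [-44.39493881  -2.72835076  -4.53183732] [0.51937995 0.15449892 0.23751748]
[0.56232007 0.1499999  0.21475064] 0.0003933022834224414 eye->nose tool mm [ 1.25477862  4.53297226 27.29352011]
[0.56242888 0.1493793  0.21620803] 0.0003903580532653892 eye->nose tool mm [ 1.05684226  3.93512996 25.83599671]
```

```bash
python3 -m pendant '[{"dx":0.002,"dy":0.004,"dz":0,"rx":0,"ry":0,"rz":0,"hand":0},{"dx":0,"dy":0,"dz":0.006,"rx":0,"ry":0,"rz":0,"hand":0},{"dx":0,"dy":0,"dz":0.006,"rx":0,"ry":0,"rz":0,"hand":0},{"dx":0,"dy":0,"dz":0.005,"rx":0,"ry":0,"rz":0,"hand":0},{"dx":0,"dy":0,"dz":0,"rx":0,"ry":0,"rz":0,"hand":0},{"dx":0,"dy":0,"dz":0,"rx":0,"ry":0,"rz":0,"hand":0}]'; python3 go.py 0.5194 0.1566 0.245 171.7
python3 - <<'E'
from h import *
T=grab("top");S=grab("side")
a=cv2.resize(T["frame"][140:190,190:240],None,fx=8,fy=8,interpolation=2)
b=cv2.resize(S["frame"][95:145,270:320],None,fx=8,fy=8,interpolation=2)
cv2.imwrite("pics/near2.png",np.hstack([a,b])[:,:,::-1])
E
```

```text
clock: 7.73
position: [0.5178, 0.159, 0.2196]
ee_rot: [-0.001, 0.073, 0.997, -0.0]
contact_force: [0.5, -0.5, 0.0]
width: 0.0175
gripper_force: 88.3
t 7.7333 pos [0.5178 0.159  0.2196] toolx yaw 171.66 F [ 0.53 -0.5   0.02] w 0.0175 grip 88.3
shift tool mm [ -1.9  -2.2 -25.4] turn deg [-0.  -0.1 -0. ] mm after turn [ -1.9  -2.2 -25.4] q6 -1.26
```

View pics/near2.png

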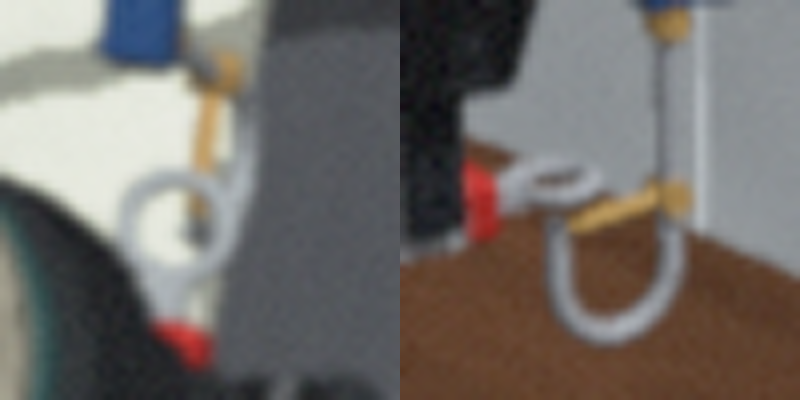

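The close view shows the nose (top pixel about (214.8,168.8)) inside the ring hole, with the eye centre at (211.6,168.1). After parallax that leaves about 2 mm to correct, toward world -y.

```bash
python3 -m pendant '[{"dx":-0.001,"dy":-0.002,"dz":0.002,"rx":0,"ry":0,"rz":0,"hand":0},{"dx":0,"dy":0,"dz":0.002,"rx":0,"ry":0,"rz":0,"hand":0},{"dx":0,"dy":0,"dz":0.001,"rx":0,"ry":0,"rz":0,"hand":0},{"dx":0,"dy":0,"dz":0,"rx":0,"ry":0,"rz":0,"hand":0}]';python3 -m pendant '[{"dx":0,"dy":0,"dz":0.001,"rx":0,"ry":0,"rz":0,"hand":0},{"dx":0,"dy":0,"dz":0.001,"rx":0,"ry":0,"rz":0,"hand":0},{"dx":0,"dy":0,"dz":0,"rx":0,"ry":0,"rz":0,"hand":0}]';python3 go.py 0.5194 0.1566 0.21 171.7
```

```text
clock: 8.17
position: [0.5188, 0.1568, 0.215]
ee_rot: [-0.0, 0.073, 0.997, -0.0]
contact_force: [-0.0, 0.5, -0.0]
width: 0.0177
gripper_force: 88.3
clock: 8.42
position: [0.5189, 0.1569, 0.2131]
ee_rot: [-0.0, 0.073, 0.997, -0.0]
contact_force: [0.5, -0.1, -0.1]
width: 0.0174
gripper_force: 88.3
t 8.4167 pos [0.5189 0.1569 0.2131] toolx yaw 171.65 F [ 0.54 -0.1  -0.06] w 0.0174 grip 88.3
shift tool mm [-0.6 -0.2  3.1] turn deg [-0. -0. -0.] mm after turn [-0.6 -0.2  3.1] q6 -1.26
```

```bash
python3 -m pendant '[{"dx":0,"dy":0,"dz":0.001,"rx":0,"ry":0,"rz":0,"hand":0},{"dx":0,"dy":0,"dz":0.001,"rx":0,"ry":0,"rz":0,"hand":0},{"dx":0,"dy":0,"dz":0,"rx":0,"ry":0,"rz":0,"hand":0}]'|grep -E 'pos|cont';python3 -m pendant '[{"dx":0,"dy":0,"dz":0.001,"rx":0,"ry":0,"rz":0,"hand":0},{"dx":0,"dy":0,"dz":0.001,"rx":0,"ry":0,"rz":0,"hand":0},{"dx":0,"dy":0,"dz":0,"rx":0,"ry":0,"rz":0,"hand":0}]'|grep -E 'pos|cont'
```

```text
position: [0.5191, 0.157, 0.2116]
contact_force: [-0.7, 0.3, 1.4]
position: [0.5192, 0.157, 0.2095]
contact_force: [0.3, 0.0, 2.4]
```

Contact came on softly at about 2 N, with the eye near tip level, so this is the gate. I'm continuing.

```bash
python3 -m pendant '[{"dx":0,"dy":0,"dz":0.001,"rx":0,"ry":0,"rz":0,"hand":0},{"dx":0,"dy":0,"dz":0.001,"rx":0,"ry":0,"rz":0,"hand":0},{"dx":0,"dy":0,"dz":0,"rx":0,"ry":0,"rz":0,"hand":0}]'|grep -E 'pos|cont';python3 -m pendant '[{"dx":0,"dy":0,"dz":0.001,"rx":0,"ry":0,"rz":0,"hand":0},{"dx":0,"dy":0,"dz":0.001,"rx":0,"ry":0,"rz":0,"hand":0},{"dx":0,"dy":0,"dz":0,"rx":0,"ry":0,"rz":0,"hand":0}]'|grep -E 'pos|cont'
python3 - <<'E'
from h import *
T=grab("top");S=grab("side")
a=cv2.resize(T["frame"][140:190,190:240],None,fx=8,fy=8,interpolation=2)
b=cv2.resize(S["frame"][95:145,270:320],None,fx=8,fy=8,interpolation=2)
cv2.imwrite("pics/gate1.png",np.hstack([a,b])[:,:,::-1])
E
```

```text
position: [0.5194, 0.1569, 0.2074]
contact_force: [0.0, -0.1, 3.1]
position: [0.5196, 0.1568, 0.2055]
contact_force: [0.7, -0.7, 4.7]
```

View pics/gate1.png

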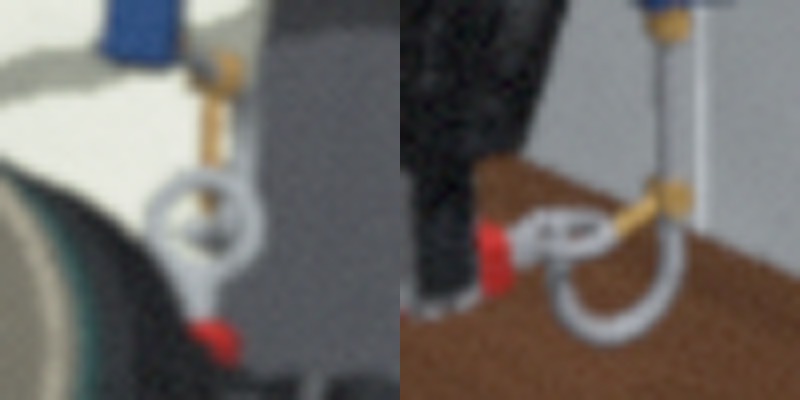

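The picture shows the nose centred in the ring hole and the gate pushed down by the ring's far side. The force is 4.7 N.

```bash
python3 -m pendant '[{"dx":0,"dy":0,"dz":0.001,"rx":0,"ry":0,"rz":0,"hand":0},{"dx":0,"dy":0,"dz":0.001,"rx":0,"ry":0,"rz":0,"hand":0},{"dx":0,"dy":0,"dz":0,"rx":0,"ry":0,"rz":0,"hand":0}]'|grep -E 'pos|cont';python3 -m pendant '[{"dx":0,"dy":0,"dz":0.001,"rx":0,"ry":0,"rz":0,"hand":0},{"dx":0,"dy":0,"dz":0.001,"rx":0,"ry":0,"rz":0,"hand":0},{"dx":0,"dy":0,"dz":0,"rx":0,"ry":0,"rz":0,"hand":0}]'|grep -E 'pos|cont'
```

```text
position: [0.519, 0.1569, 0.2032]
contact_force: [1.8, -0.1, 4.2]
position: [0.5187, 0.1569, 0.2011]
contact_force: [0.3, -1.4, 5.8]
```

```bash
python3 -m pendant '[{"dx":0,"dy":0,"dz":0.001,"rx":0,"ry":0,"rz":0,"hand":0},{"dx":0,"dy":0,"dz":0.001,"rx":0,"ry":0,"rz":0,"hand":0},{"dx":0,"dy":0,"dz":0,"rx":0,"ry":0,"rz":0,"hand":0}]'|grep -E 'pos|cont'
```

```text
position: [0.5185, 0.1569, 0.1991]
contact_force: [-0.4, -0.7, 5.8]
```

```bash
python3 -m pendant '[{"dx":0,"dy":0,"dz":0.001,"rx":0,"ry":0,"rz":0,"hand":0},{"dx":0,"dy":0,"dz":0.001,"rx":0,"ry":0,"rz":0,"hand":0},{"dx":0,"dy":0,"dz":0,"rx":0,"ry":0,"rz":0,"hand":0}]'|grep -E 'pos|cont'
```

```text
position: [0.5184, 0.1569, 0.1971]
contact_force: [-1.0, -1.0, 4.6]
```

```bash
python3 -m pendant '[{"dx":0,"dy":0,"dz":0.001,"rx":0,"ry":0,"rz":0,"hand":0},{"dx":0,"dy":0,"dz":0,"rx":0,"ry":0,"rz":0,"hand":0}]'|grep -E 'pos|cont'
```

```text
position: [0.5184, 0.1569, 0.1961]
contact_force: [-1.4, -1.4, 4.6]
```

```bash
python3 -m pendant '[{"dx":0,"dy":0,"dz":0.001,"rx":0,"ry":0,"rz":0,"hand":0},{"dx":0,"dy":0,"dz":0,"rx":0,"ry":0,"rz":0,"hand":0}]'|grep -E 'pos|cont'
```

```text
position: [0.5183, 0.1569, 0.1951]
contact_force: [-1.2, -0.6, 4.7]
```

```bash
python3 -m pendant '[{"dx":0,"dy":0,"dz":0.001,"rx":0,"ry":0,"rz":0,"hand":0},{"dx":0,"dy":0,"dz":0,"rx":0,"ry":0,"rz":0,"hand":0}]'|grep -E 'pos|cont'
```

```text
position: [0.5183, 0.1569, 0.194]
contact_force: [-1.6, -0.9, 5.4]
```

```bash
python3 -m pendant '[{"dx":0,"dy":0,"dz":0.001,"rx":0,"ry":0,"rz":0,"hand":0},{"dx":0,"dy":0,"dz":0,"rx":0,"ry":0,"rz":0,"hand":0}]'|grep -E 'pos|cont'
```

```text
position: [0.5183, 0.1569, 0.193]
contact_force: [-2.4, -0.9, 4.7]
```

```bash
python3 -m pendant '[{"dx":0,"dy":0,"dz":0.001,"rx":0,"ry":0,"rz":0,"hand":0},{"dx":0,"dy":0,"dz":0,"rx":0,"ry":0,"rz":0,"hand":0}]'|grep -E 'pos|cont'
```

```text
position: [0.5185, 0.1569, 0.1921]
contact_force: [-2.4, -1.1, 4.4]
```

```bash
python3 -m pendant '[{"dx":0.001,"dy":0,"dz":0.001,"rx":0,"ry":0,"rz":0,"hand":0},{"dx":0,"dy":0,"dz":0,"rx":0,"ry":0,"rz":0,"hand":0}]'|grep -E 'pos|cont'
```

```text
position: [0.516, 0.1572, 0.1904]
contact_force: [-5.1, -0.5, 0.5]
```

```bash
python3 -m pendant '[{"dx":0.001,"dy":0,"dz":0.001,"rx":0,"ry":0,"rz":0,"hand":0},{"dx":0,"dy":0,"dz":0,"rx":0,"ry":0,"rz":0,"hand":0}]'|grep -E 'pos|cont'
```

```text
position: [0.5166, 0.1574, 0.1893]
contact_force: [-0.1, -0.2, -0.3]
```

```bash
python3 -m pendant '[{"dx":0,"dy":0,"dz":0.001,"rx":0,"ry":0,"rz":0,"hand":0},{"dx":0,"dy":0,"dz":0,"rx":0,"ry":0,"rz":0,"hand":0}]'|grep -E 'pos|cont'
```

```text
position: [0.5171, 0.1573, 0.1888]
contact_force: [0.9, -0.2, 0.2]
```

The force dropped suddenly to zero, so the ring has slipped past. I'll check numerically that the gate is shut by comparing brass pixels with the first picture.

```bash
cat > gate.py <<'E'
from h import *
def show(f):
    h=cv2.cvtColor(f,cv2.COLOR_RGB2HSV);m=cv2.inRange(h,(14,110,110),(28,255,255))[112:136,286:308]
    ys,xs=np.nonzero(m);return "\n".join("".join("#" if v else "." for v in r) for r in m)
a=show(cv2.imread("pics/side0.png")[:,:,::-1].copy()).split("\n");b=show(grab("side")["frame"]).split("\n")
print("\n".join(x+"   "+y for x,y in zip(a,b)))
E
python3 gate.py
```

```text
......................   ......................
......................   ......................
......................   ......................
......................   ......................
......................   ......................
......................   ......................
...............####...   ...............####...
...............#####..   ...............#####..
.......####.########..   .......####.########..
.....##########.......   .....##########.......
......######..........   ......#######.........
......###.............   ......###.............
......................   ......................
......................   ......................
......................   ......................
......................   ......................
......................   ......................
......................   ......................
......................   ......................
......................   ......................
......................   ......................
......................   ......................
......................   ......................
......................   ......................
```

The gate is shut and identical to the start, with the ring inside. I'm releasing the key.

```bash
python3 -m pendant '[{"dx":0,"dy":0,"dz":0,"rx":0,"ry":0,"rz":0,"hand":0.06},{"dx":0,"dy":0,"dz":0,"rx":0,"ry":0,"rz":0,"hand":0.06},{"dx":0,"dy":0,"dz":0,"rx":0,"ry":0,"rz":0,"hand":0.06},{"dx":0,"dy":0,"dz":0,"rx":0,"ry":0,"rz":0,"hand":0.06},{"dx":0,"dy":0,"dz":0,"rx":0,"ry":0,"rz":0,"hand":0.06},{"dx":0,"dy":0,"dz":0,"rx":0,"ry":0,"rz":0,"hand":0.06},{"dx":0,"dy":0,"dz":0,"rx":0,"ry":0,"rz":0,"hand":0.06},{"dx":0,"dy":0,"dz":0,"rx":0,"ry":0,"rz":0,"hand":0.06},{"dx":0,"dy":0,"dz":0,"rx":0,"ry":0,"rz":0,"hand":0.06},{"dx":0,"dy":0,"dz":0,"rx":0,"ry":0,"rz":0,"hand":0.06},{"dx":0,"dy":0,"dz":0,"rx":0,"ry":0,"rz":0,"hand":0.06},{"dx":0,"dy":0,"dz":0,"rx":0,"ry":0,"rz":0,"hand":0.06}]'
python3 -m pendant '[{"dx":0,"dy":0,"dz":0,"rx":0,"ry":0,"rz":0,"hand":0.06},{"dx":0,"dy":0,"dz":0,"rx":0,"ry":0,"rz":0,"hand":0.06},{"dx":0,"dy":0,"dz":0,"rx":0,"ry":0,"rz":0,"hand":0.06},{"dx":0,"dy":0,"dz":0,"rx":0,"ry":0,"rz":0,"hand":0.06},{"dx":0,"dy":0,"dz":0,"rx":0,"ry":0,"rz":0,"hand":0.06},{"dx":0,"dy":0,"dz":0,"rx":0,"ry":0,"rz":0,"hand":0.06},{"dx":0,"dy":0,"dz":0,"rx":0,"ry":0,"rz":0,"hand":0.06},{"dx":0,"dy":0,"dz":0,"rx":0,"ry":0,"rz":0,"hand":0.06},{"dx":0,"dy":0,"dz":0,"rx":0,"ry":0,"rz":0,"hand":0.06},{"dx":0,"dy":0,"dz":0,"rx":0,"ry":0,"rz":0,"hand":0.06},{"dx":0,"dy":0,"dz":0,"rx":0,"ry":0,"rz":0,"hand":0.06},{"dx":0,"dy":0,"dz":0,"rx":0,"ry":0,"rz":0,"hand":0.06}]'
cat > red.py <<'E'
from h import *
for n in("side","top"):
    d=grab(n);h=cv2.cvtColor(d["frame"],cv2.COLOR_RGB2HSV);m=cv2.inRange(h,(0,140,70),(8,255,255))|cv2.inRange(h,(172,140,70),(180,255,255))
    print(n,[(cv2.boundingRect(c),cv2.contourArea(c)) for c in cv2.findContours(m,0,1)[0] if cv2.contourArea(c)>20])
E
python3 red.py
```

```text
clock: 12.9
position: [0.517, 0.1572, 0.1893]
ee_rot: [0.0, 0.073, 0.997, 0.0]
contact_force: [-0.2, -0.0, 0.2]
width: 0.0603
gripper_force: 0.0
clock: 13.9
position: [0.517, 0.1572, 0.1893]
ee_rot: [0.0, 0.073, 0.997, 0.0]
contact_force: [-0.0, 0.9, 0.1]
width: 0.06
gripper_force: 0.0
side [((35, 160, 27, 14), 181.5), ((288, 147, 13, 21), 194.0), ((121, 140, 23, 11), 126.0)]
top [((524, 203, 31, 41), 412.5), ((220, 163, 14, 12), 84.0)]
```

```bash
python3 -m pendant '[{"dx":0.01,"dy":0,"dz":0,"rx":0,"ry":0,"rz":0,"hand":0.06},{"dx":0.015,"dy":0,"dz":0,"rx":0,"ry":0,"rz":0,"hand":0.06},{"dx":0.02,"dy":0,"dz":0,"rx":0,"ry":0,"rz":0,"hand":0.06},{"dx":0.02,"dy":0,"dz":-0.01,"rx":0,"ry":0,"rz":0,"hand":0.06},{"dx":0.02,"dy":0,"dz":-0.02,"rx":0,"ry":0,"rz":0,"hand":0.06},{"dx":0.02,"dy":0,"dz":-0.02,"rx":0,"ry":0,"rz":0,"hand":0.06},{"dx":0,"dy":0,"dz":0,"rx":0,"ry":0,"rz":0,"hand":0.06},{"dx":0,"dy":0,"dz":0,"rx":0,"ry":0,"rz":0,"hand":0.06},{"dx":0,"dy":0,"dz":0,"rx":0,"ry":0,"rz":0,"hand":0.06},{"dx":0,"dy":0,"dz":0,"rx":0,"ry":0,"rz":0,"hand":0.06},{"dx":0,"dy":0,"dz":0,"rx":0,"ry":0,"rz":0,"hand":0.06},{"dx":0,"dy":0,"dz":0,"rx":0,"ry":0,"rz":0,"hand":0.06}]'
python3 -m pendant '[{"dx":0,"dy":0,"dz":0,"rx":0,"ry":0,"rz":0,"hand":0.06},{"dx":0,"dy":0,"dz":0,"rx":0,"ry":0,"rz":0,"hand":0.06},{"dx":0,"dy":0,"dz":0,"rx":0,"ry":0,"rz":0,"hand":0.06},{"dx":0,"dy":0,"dz":0,"rx":0,"ry":0,"rz":0,"hand":0.06},{"dx":0,"dy":0,"dz":0,"rx":0,"ry":0,"rz":0,"hand":0.06},{"dx":0,"dy":0,"dz":0,"rx":0,"ry":0,"rz":0,"hand":0.06},{"dx":0,"dy":0,"dz":0,"rx":0,"ry":0,"rz":0,"hand":0.06},{"dx":0,"dy":0,"dz":0,"rx":0,"ry":0,"rz":0,"hand":0.06},{"dx":0,"dy":0,"dz":0,"rx":0,"ry":0,"rz":0,"hand":0.06},{"dx":0,"dy":0,"dz":0,"rx":0,"ry":0,"rz":0,"hand":0.06},{"dx":0,"dy":0,"dz":0,"rx":0,"ry":0,"rz":0,"hand":0.06},{"dx":0,"dy":0,"dz":0,"rx":0,"ry":0,"rz":0,"hand":0.06}]' | grep -E 'clock|cont'
python3 red.py; python3 gate.py
python3 - <<'E'
from h import *
a=cv2.resize(grab("side")["frame"][70:190,230:380],None,fx=5,fy=5,interpolation=2);cv2.imwrite("pics/end.png",a[:,:,::-1])
E
```

```text
clock: 15.0
position: [0.4133, 0.1722, 0.2383]
ee_rot: [-0.001, 0.073, 0.997, -0.0]
contact_force: [0.6, 0.3, -0.3]
width: 0.0599
gripper_force: 0.0
clock: 16.0
contact_force: [-0.3, 0.9, -0.5]
side [((35, 160, 27, 14), 186.0), ((292, 145, 12, 20), 169.0), ((121, 140, 23, 11), 127.0)]
top [((524, 204, 31, 39), 410.5), ((222, 163, 8, 5), 21.5), ((64, 163, 8, 28), 131.0)]
......................   ......................
......................   ......................
......................   ......................
......................   ......................
......................   ......................
......................   ......................
...............####...   ...............####...
...............#####..   ...............#####..
.......####.########..   .......####.########..
.....##########.......   .....##########.......
......######..........   ......######..........
......###.............   ......###.............
......................   ......................
......................   ......................
......................   ......................
......................   ......................
......................   ......................
......................   ......................
......................   ......................
......................   ......................
......................   ......................
......................   ......................
......................   ......................
......................   ......................
```

View pics/end.png

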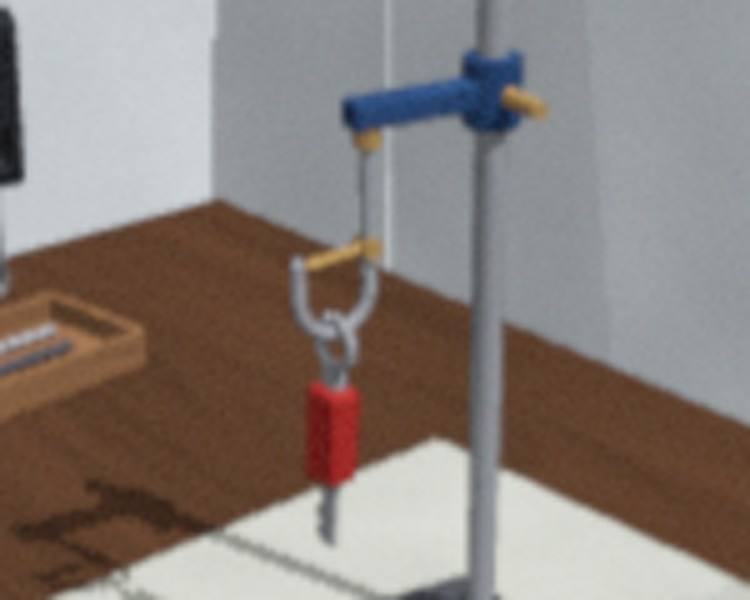

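The key hangs from the bend (crop pixel (332,430)) with the gate shut at (340,255) and the robot clear. I'll let any swing die down, then hand in.

```bash
for i in 1 2 3 4; do python3 -m pendant '[{"dx":0,"dy":0,"dz":0,"rx":0,"ry":0,"rz":0,"hand":0.06},{"dx":0,"dy":0,"dz":0,"rx":0,"ry":0,"rz":0,"hand":0.06},{"dx":0,"dy":0,"dz":0,"rx":0,"ry":0,"rz":0,"hand":0.06},{"dx":0,"dy":0,"dz":0,"rx":0,"ry":0,"rz":0,"hand":0.06},{"dx":0,"dy":0,"dz":0,"rx":0,"ry":0,"rz":0,"hand":0.06},{"dx":0,"dy":0,"dz":0,"rx":0,"ry":0,"rz":0,"hand":0.06},{"dx":0,"dy":0,"dz":0,"rx":0,"ry":0,"rz":0,"hand":0.06},{"dx":0,"dy":0,"dz":0,"rx":0,"ry":0,"rz":0,"hand":0.06},{"dx":0,"dy":0,"dz":0,"rx":0,"ry":0,"rz":0,"hand":0.06},{"dx":0,"dy":0,"dz":0,"rx":0,"ry":0,"rz":0,"hand":0.06}]'|grep clock; python3 red.py|grep side; done
python3 -c "
from rig import manip
print(manip.sign_off())"
```

```text
clock: 17.03
side [((35, 160, 27, 14), 187.0), ((291, 146, 12, 20), 174.0), ((121, 140, 23, 11), 127.0)]
clock: 17.97
side [((35, 160, 26, 14), 186.0), ((292, 146, 11, 21), 173.0), ((121, 140, 23, 11), 128.0)]
clock: 18.9
side [((35, 160, 27, 14), 186.5), ((292, 146, 12, 21), 174.5), ((121, 140, 23, 11), 125.0)]
clock: 19.83
side [((35, 160, 27, 14), 183.5), ((292, 146, 11, 21), 173.5), ((121, 140, 23, 11), 129.0)]
the job is handed in; nothing more can be done
None
```

The red key fob hangs freely on the snap hook with the gate shut behind it and the robot clear; the highest push I read was about 6 N, and the job was handed in at about 20 s.

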